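Isolate the badge press supply

ROBOT

A 6-joint arm with a two-finger parallel gripper is mounted at the origin on the work surface. World frame = base frame: x ahead of the robot, y to its left, z up, the work surface at z = 0. Lengths are in mm, angles in rad, forces in N, time in s.
With the tool pointing down it reaches from about 425 to 950 mm from the base axis. Payload 14.7 kg.
Tool frame: the origin (TCP) lies on the centre line of the jaws, within the pads' length; the fingertips stand 25 mm ahead of it and the grasp point (between the pads) lies 6 mm ahead of it; x points along the fingers, y is the direction in which the jaws open and shut, and the axes are right-handed (so a half turn about x gives the same grasp; the last joint's range is limited). The gripper opens to 85 mm and grips with 20 to 120 N. Pads are 22 mm wide; open, the fingers measure 114 mm over their backs; the gripper's body (76 mm by 85 mm) begins 54 mm behind the grasp point. The pads swing forward as they close: fully open they stand 13 mm farther back than shut.
Start: joints at [-0.047, 0.48, 1.596, -0, 1.065, -0.047], TCP at [649.994, 0.021, 256.297] pointing down, gripper open.
Joint ranges: [-2.75, 2.75], [-0.82, 2.05], [0.23, 2.67], [-1.56, 4.7], [0.09, 2.69], [-2.92, 2.92]. Speed limits (rad/s): [1.89, 1.89, 2.39, 3.01, 3.01, 3.01].

INTERFACE

Orientations are given as a rotation vector (axis times angle).
In Python, from rig import observe, get_image, get_calibration, sign_off gives the robot as it stands.
- The arm moves only by the tool servo_tool, never from a script. Its argument "motion" is a list of rows, each an object with "rot": the turn, a rotation vector about the tool's x, y, z in rad, a list of three; "travel": the shift along the tool's x, y, z in cm, a list of three; "claw": the opening, from 0 (shut) to 1 (fully open). In form: [{"rot": [rx, ry, rz], "travel": [tx, ty, tz], "claw": claw}, ...]. A call has 1 to 20 rows; each row is the pose to reach, as a shift and turn from the pose commanded when the call began, along the tool's axes at that moment; what a row does not reach only later rows make up. A row lasts 1/10 s, in which the tool goes at most 50 mm and 8.59 degrees, less where a joint would pass 70% of its speed; a pose out of reach is approached as far as the arm can. A call with a gripper value outside its range is refused whole. The fingers move at their own pace and stop on an object; "newtons" is the grip in N (left out, the last holds). Time passes only in rows, so rows that repeat a pose let the fingers close. It gives the time, the measured TCP pose, the force and the opening at its end, in the units of the state.
- observe(): the state, without advancing time (a new reading comes with each control period).
- get_image(name): name is "scene" or "side" or "wrist"; returns the picture (420x560x3 uint8, blue, green, red); there is no depth.
- get_calibration(name): a dict with "fx", "fy", "cx", "cy" (pixels), "rvec" (rotation vector, rad) and "tvec" (3), from world to camera coordinates, as OpenCV has them. Camera axes: x right, y down, z forward; pixel columns grow to the right and rows downward; lengths in mm; the calibration is good to about 2 mm. A picture is of the moment at which its call begins: read the wrist's pose just before it. get_calibration takes no time and is no camera call; for the wrist camera it gives the pose at the moment of the call.
- sign_off(): hands the job in, once; it reports no verdict.
The state is a dict: "t": time; "q": joint angles; "joint_velocities": joint speeds; "joint_torque": joint torques, N m; "tcp_pos": TCP position; "tool_rot": TCP orientation; "contact_force": force on the tool from outside, world axes, zero at the start; "torque": the same for the moment, N m; "grip_width": opening from 0.0 (shut) to 1.0 (fully open).
Only numpy, scipy, OpenCV 4.12 (cv2) and the standard library are available. Lean on these libraries where they do the work, as an engineer would, in place of code of your own. Each camera call takes 0.05 s, during which the arm holds its last target.

TASK

The badge-making session is over: make the press's supply safe for locking. On the long grey isolator box, turn the bar handle anticlockwise (seen from above) a quarter turn to off, right to its stop; then swing the flat steel lockout hasp on the same lid anticlockwise by its upright post until it sticks fully out past the end of the box to its stop, and let go. Do not touch the small square timer box with the round dial.

Things in the scene. Friction and masses are not known exactly. Their poses are not given: they have to be found in the camera images.
- isolator: Long grey box fixed flat on the table, 140 (x) x 240 (y) x 70 mm high. Origin: centre of its underside; z up, y along its long side; yaw within 0.35 rad of world axes. On its lid: the bar handle turns about the vertical line x=0, y=+60 mm, above a flat metal disc; the hasp about the vertical line x=+45, y=-75 mm. A black dot on the lid at x=0, y=+112 mm marks off.
- handle (a joint): Black bar on the isolator. Rad about vertical, + anticlockwise from above: 0 = on (pointer end, with white line, to the box's +x), 1.571 = off, end stop (pointer to its +y). Starts 0 to 0.25. Bar 18 mm thick, reaching 45 mm from axis to pointer end, 32 mm the other way, its sides 81 to 120 mm above the table over hub and disc; grip at 104 mm. Stays where left; turns with 0.15 N m.
- hasp (a joint): Dark steel flat bar on the isolator's lid, 91 mm from pivot to end with padlock eye, top 79 mm above table. Rad about vertical, + anticlockwise from above: 0 = in, pointing to the box's -x; 1.571 = out, end stop, pointing to its -y. Starts 0 to 0.3. Round upright post 14 mm thick, 50 mm from the pivot, 79 to 117 mm above table: pinch at 103 mm or push. Stays where left; moves with 1 N.
- timer: Bystander, not to be touched: a small square grey box, 100 x 100 x 45 mm, with a round black dial (52 mm across, top 69 mm above the table) and no hasp. Fixed to the table. Origin: centre of its underside.

How it is judged (in metres and radians):
On the way, in this order (a step that is already met when the one before it is completed fails the run):
1. the isolator handle is turned to off (value of joint handle above 1.31 rad), for 0.2 s.
2. the lockout hasp is swung fully out (value of joint hasp above 1.31 rad), for 0.2 s.
At the end, for the whole second after the job is handed in: The isolator handle stands at off and the hasp stands fully out, each within 15 degrees of its end stop (joint above 1.31 rad) and at rest (value of joint each of handle, hasp above 1.31 rad and velocity of joint handle between -0.05 and 0.05 rad/s and velocity of joint hasp between -0.05 and 0.05 rad/s); the robot touches nothing.
It fails at once if the timer box or its dial is touched (contact force between timer and the fingers above 0.5 N or contact force between timer and the arm above 0.5 N).
It also fails if it takes over 53 s, if anything falls off the work surface, if the arm or the gripper's body presses on something with over 40 N, if the wrist force passes 120 N, or if a joint passes its speed limit or range.

## Working session

There is one attempt and no reset: what is moved stays moved. The work goes in short steps, Python scripts to look and compute and a tool call to move; the robot and the scene stay as the last step left them, time stands still between calls to the robot, and variables do not carry over. Pictures are saved under pics/ and viewed, and the job is handed in when it is done.

Besides the shell and the picture viewer there is one more tool, called after ">>>" as name([rows], argument=value, ...), one row to a line, values as JSON. servo_tool: Moves the arm, as the interface text tells. Its arguments: {"type":"object","properties":{"motion":{"type":"array"},"newtons":{"type":"number"}},"required":["motion"]}

```bash
mkdir -p pics; ls; python3 - <<'E'
from rig import *
import cv2
print(observe())
for n in ["scene","side","wrist"]:
    print(n,get_calibration(n))
    cv2.imwrite(f"pics/{n}0.png",get_image(n))
E
```

```text
pics
{'t': 0.0, 'q': array([-4.66248850e-02,  4.80839849e-01,  1.59687509e+00,  4.77225604e-05,
        1.06504577e+00, -4.65859469e-02]), 'joint_velocities': array([ 3.76388438e-04, -1.25823793e-04, -6.93331067e-04,  1.55305665e-04,
       -7.94077423e-05,  1.38110034e-03]), 'joint_torque': array([ 2.41355090e-03, -9.50650907e+01, -4.30184269e+01, -5.27583288e-04,
        1.24796593e-02,  1.26860105e-04]), 'tcp_pos': array([6.49634654e+02, 3.63454975e-02, 2.55666699e+02]), 'tool_rot': array([ 1.20876511,  1.21009876, -1.21005761]), 'contact_force': array([ 0.22203821, -0.05883279, -0.01628945]), 'torque': array([0.01051823, 0.00800702, 0.01457933]), 'grip_width': 1.0010977070667997}
scene {'fx': 422.4847110088852, 'fy': 422.4847110088852, 'cx': 276.51729380341214, 'cy': 209.34341452372115, 'rvec': array([ 2.19359065,  0.74378267, -0.35565395]), 'tvec': array([-443.66048258, -153.81781902, 1211.94627976])}
side {'fx': 453.7039467151597, 'fy': 453.7039467151597, 'cx': 285.23686339288116, 'cy': 200.50811827176418, 'rvec': array([ 2.37574262, -0.24019676,  0.07755641]), 'tvec': array([-536.7127915 ,  136.72065191,  888.64471049])}
wrist {'fx': 306.1907711173843, 'fy': 306.1907711173843, 'cx': 282.4948917825149, 'cy': 211.49866261722957, 'rvec': array([-2.85166551e+00, -7.15886990e-04,  1.25513422e-03]), 'tvec': array([-648.52918469,  -37.38663915,  378.96136257])}
```

View pics/scene0.png

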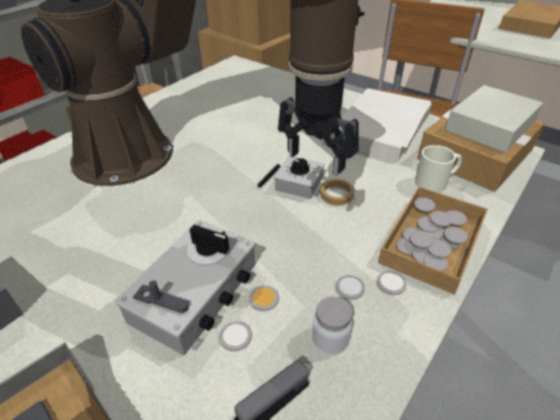

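View pics/side0.png

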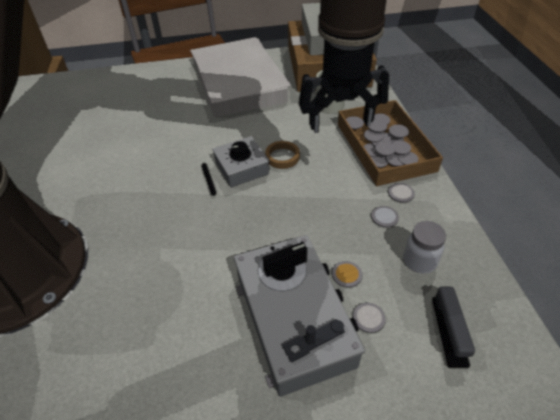

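View pics/wrist0.png

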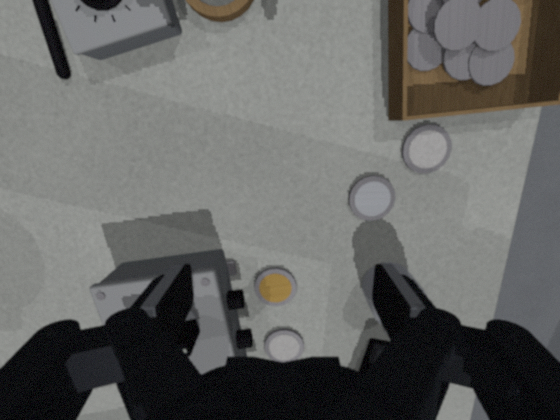

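```bash
python3 - <<'E'
import cv2
a=cv2.imread("pics/side0.png")[225:400,215:380]; cv2.imwrite("pics/s_c.png",cv2.convertScaleAbs(cv2.resize(a,None,fx=3.4,fy=3.4,interpolation=2),alpha=1.5))
a=cv2.imread("pics/scene0.png")[215:355,115:270]; cv2.imwrite("pics/c_c.png",cv2.convertScaleAbs(cv2.resize(a,None,fx=4,fy=4,interpolation=2),alpha=1.3))
E
```

```text
(no output)
```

View pics/s_c.png

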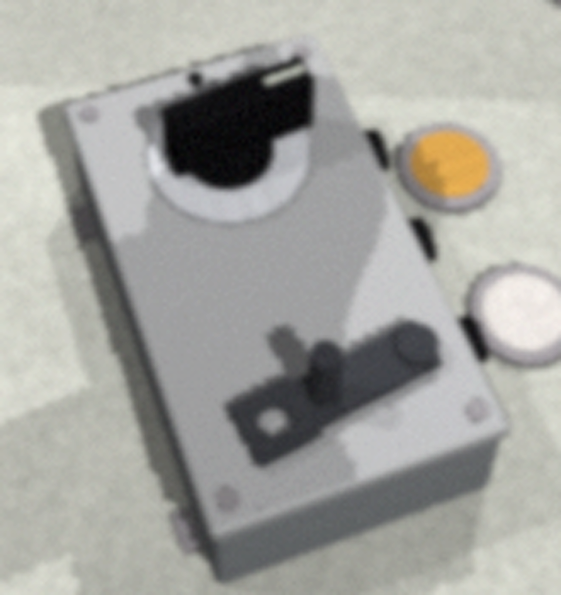

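View pics/c_c.png

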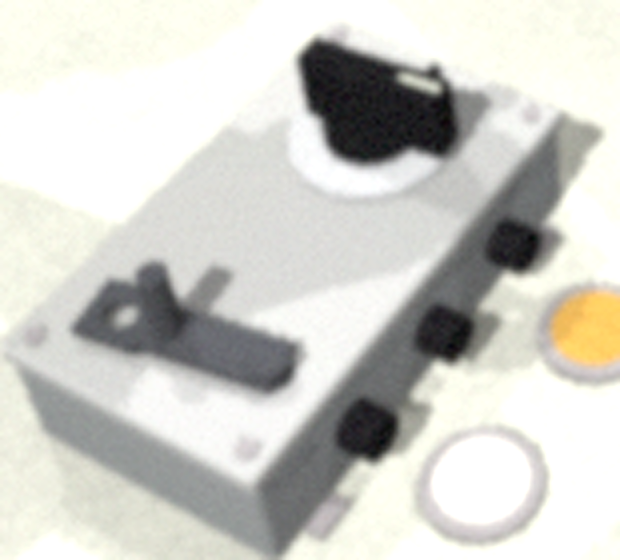

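```bash
cat > h.py <<'E'
import numpy as np,cv2
from rig import get_calibration
C={n:get_calibration(n) for n in("scene","side")}
def ray(n,p,z,c=None):
    c=c or C[n]; R=cv2.Rodrigues(c["rvec"])[0]; o=-R.T@c["tvec"]
    d=R.T@np.array([(p[0]-c["cx"])/c["fx"],(p[1]-c["cy"])/c["fy"],1]); return o+d*(z-o[2])/d[2]
S=lambda u,v:(u/3.4+215-.5+.15,v/3.4+225-.35)
K=lambda u,v:(u/4+115-.4,v/4+215-.4)
E
python3 - <<'E'
from h import *
P={"BL":(70,[-70,-120]),"BR":(70,[70,-120]),"TR":(70,[70,120]),"TL":(70,[-70,120]),"dot":(70,[0,112]),"piv":(80,[45,-75]),"eye":(79,None),"post":(117,None),"ptr":(120,None),"tail":(120,None)}
s=dict(BL=(217,530),BR=(508,432),TR=(312,38),TL=(68,103),dot=(195,78),piv=(417,341),eye=(272,422),post=(327,350),ptr=(310,62),tail=(165,108))
k=dict(BL=(5,352),BR=(262,487),TR=(562,118),dot=(435,70),piv=(280,352),eye=(125,316),post=(152,270))
for n,f,d in(("side",S,s),("scene",K,k)):
    A=[];B=[];W={}
    for q,(z,l) in P.items():
        if q in d:
            w=ray(n,f(*d[q]),z)[:2]; W[q]=w; print(n,q,w.round(1))
            if l: A.append(l);B.append(w)
    A=np.array(A,float);B=np.array(B); a=A-A.mean(0);b=B-B.mean(0)
    th=np.arctan2((a[:,0]*b[:,1]-a[:,1]*b[:,0]).sum(),(a*b).sum())
    R=np.array([[np.cos(th),-np.sin(th)],[np.sin(th),np.cos(th)]]);t=B.mean(0)-R@A.mean(0)
    print("yaw",th,"t",t,"res",(B-(A@R.T+t)).round(1).tolist())
    for q in W: print(q,(R.T@(W[q]-t)).round(1))
E
```

```text
side BL [ 469.5 -344.5]
side BR [ 605.7 -327.5]
side TR [570.9 -89. ]
side TL [ 433.9 -105.4]
side dot [ 503.  -102.9]
side piv [ 575.8 -281.2]
side eye [ 502.  -305.7]
side post [ 528.5 -295.8]
side ptr [ 556.3 -142.7]
side tail [ 480.4 -155.9]
yaw 0.14340670953236545 t [ 519.92861385 -215.59589906] res [[1.8, -0.2], [-0.7, -3.1], [-1.2, -2.2], [0.4, 1.4], [-0.9, 1.8], [0.6, 2.2]]
BL [ -68.3 -120.4]
BR [  68.9 -123. ]
TR [ 68.5 118. ]
TL [-69.4 121.3]
dot [ -0.6 114. ]
piv [ 45.9 -72.9]
eye [-30.6 -86.6]
post [ -3.  -80.6]
ptr [46.4 66.9]
tail [-30.6  64.7]
scene BL [ 474.7 -345.3]
scene BR [ 614.6 -322.6]
scene TR [578.1 -89.1]
scene dot [ 503.8 -102.3]
scene piv [ 577.7 -276.3]
scene eye [ 508.3 -304. ]
scene post [ 528.1 -295.4]
yaw 0.15845524596082056 t [ 524.43286343 -214.38039444] res [[0.4, -1.4], [2.1, -0.8], [3.5, -4.3], [-3.0, 1.5], [-3.1, 5.0]]
BL [ -69.8 -121.5]
BR [  72.  -121.1]
TR [ 72.7 115.2]
dot [ -2.7 113.9]
piv [ 42.8 -69.5]
eye [-30.1 -86. ]
post [ -9.1 -80.6]
```

```bash
python3 - <<'E'
from h import *
for n,f,a,b in(("side",S,(263,82),(305,68)),("scene",K,(398,78),(440,90))):
    p,q=ray(n,f(*a),120),ray(n,f(*b),120); d=q-p; print(p.round(1),q.round(1),np.arctan2(d[1],d[0]))
for n,f,a,b in(("side",S,(165,108),(275,73)),("scene",K,(315,40),(400,66))):
    p,q=ray(n,f(*a),120),ray(n,f(*b),120); d=q-p; print(p.round(1),q.round(1),np.arctan2(d[1],d[0]))
print(ray("side",(240,150),45))
E
```

```text
[ 530.6 -150.2  120. ] [ 553.  -145.9  120. ] 0.18806119956499348
[ 532.8 -151.3  120. ] [ 554.  -145.3  120. ] 0.27806163663561545
[ 480.4 -155.9  120. ] [ 537.6 -145.9  120. ] 0.17276602662484458
[ 482.4 -156.7  120. ] [ 527.8 -144.9  120. ] 0.2529409289109111
[482.39906126 211.96044739  45.        ]
```

>>> servo_tool([
  {"rot": [0.3, 0, 0], "travel": [1, -3, 3.5], "claw": 1},
  {"rot": [0.6, 0, 0], "travel": [2, -6, 7], "claw": 1},
  {"rot": [0.9, 0, 0], "travel": [3, -9, 10.5], "claw": 1},
  {"rot": [1.34, 0, 0], "travel": [4, -13.75, 15.6], "claw": 1},
  {"rot": [1.34, 0, 0], "travel": [4, -13.75, 15.6], "claw": 1},
  {"rot": [1.34, 0, 0], "travel": [4, -13.75, 15.6], "claw": 1},
  {"rot": [1.34, 0, 0], "travel": [4, -13.75, 15.6], "claw": 1},
  {"rot": [1.34, 0, 0], "travel": [4, -13.75, 15.6], "claw": 1},
  {"rot": [1.34, 0, 0], "travel": [4, -13.75, 15.6], "claw": 1},
  {"rot": [1.34, 0, 0], "travel": [4, -13.75, 15.6], "claw": 1},
  {"rot": [1.34, 0, 0], "travel": [4, -13.75, 15.6], "claw": 1},
  {"rot": [1.34, 0, 0], "travel": [4, -13.75, 15.6], "claw": 1},
  {"rot": [1.34, 0, 0], "travel": [4, -13.75, 15.6], "claw": 1},
])

```text
t: 1.45
tcp_pos: [512.5, -155.9, 216.3]
tool_rot: [2.098, 0.246, -2.098]
contact_force: [0.4, 0.6, 1.0]
grip_width: 0.996
```

```bash
python3 - <<'E'
from rig import *
import cv2
o=observe();c=get_calibration("wrist");im=get_image("wrist");print(o["tcp_pos"],cv2.Rodrigues(o["tool_rot"])[0].round(3),c)
cv2.imwrite("pics/w1.png",im);cv2.imwrite("pics/s1.png",get_image("side"))
E
```

```text
[ 512.49298343 -155.92793974  216.26030982] [[-0.     0.231 -0.973]
 [ 0.    -0.973 -0.231]
 [-1.    -0.     0.   ]] {'fx': 306.1907711173843, 'fy': 306.1907711173843, 'cx': 282.4948917825149, 'cy': 211.49866261722957, 'rvec': array([-2.27744256,  1.79948738,  0.26284082]), 'tvec': array([-270.10665663,  416.66267328,  472.63648955])}
```

View pics/w1.png

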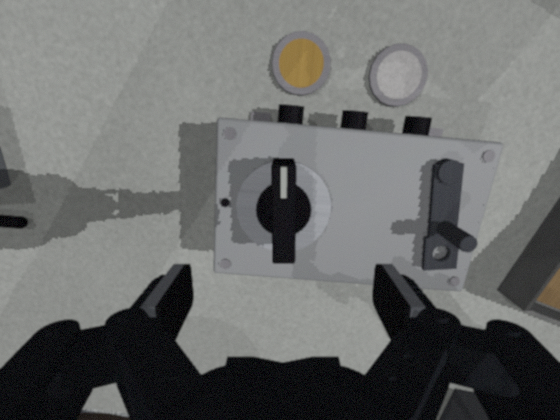

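View pics/s1.png

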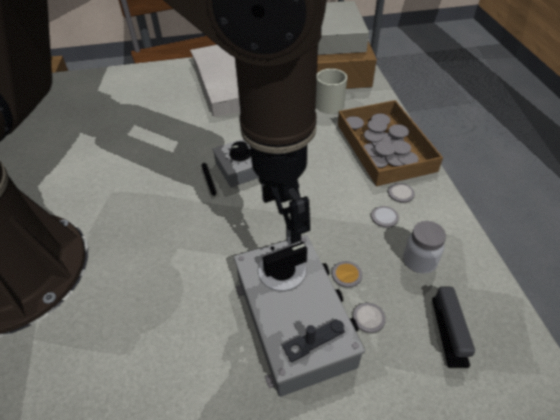

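```bash
python3 - <<'E'
from h import *
c=get_calibration("wrist")
L=[((218,118),70,[70,120]),((502,143),70,[70,-120]),((463,290),70,[-70,-120]),((214,272),70,[-70,120]),((225,202),70,[0,112]),((286,208),73,[0,60])]
A=np.array([l[2] for l in L],float);B=np.array([ray(0,l[0],l[1],c)[:2] for l in L])
a=A-A.mean(0);b=B-B.mean(0);th=np.arctan2((a[:,0]*b[:,1]-a[:,1]*b[:,0]).sum(),(a*b).sum())
R=np.array([[np.cos(th),-np.sin(th)],[np.sin(th),np.cos(th)]]);t=B.mean(0)-R@A.mean(0)
print(th,t,(B-(A@R.T+t)).round(1).tolist(),"axis",R@[0,60]+t,"piv",R@[45,-75]+t)
for n,p,z in(("ptr",(284,159),120),("tail",(285,262),120),("w1",(283,167),120),("w2",(283.5,198),120),("post",(465,242),117),("eye",(438,253),79),("piv",(447,170),81)):
  w=ray(0,p,z,c)[:2];print(n,w,R.T@(w-t))
E
```

```text
0.1521104669095166 [ 519.81837219 -216.68181415] [[1.0, 0.3], [-0.1, 1.2], [-0.1, -0.8], [-0.4, 1.1], [-0.2, 0.4], [-0.2, -2.1]] axis [ 510.72689818 -157.37460463] piv [ 575.66312183 -283.99722054]
ptr [ 557.53918385 -146.23796021] [47.95924246 63.91484376]
tail [ 481.49277959 -165.14082515] [-30.07333981  56.75313937]
w1 [ 551.98331347 -146.84360408] [42.37575305 64.15804382]
w2 [ 530.3716076  -152.33998249] [20.18075056 61.99983375]
post [ 527.90679586 -294.97801514] [ -3.86876732 -78.61774816]
eye [ 502.72665761 -302.73780198] [-29.93396123 -82.47252703]
piv [ 575.29625864 -280.93023798] [ 45.102096   -71.91284159]
```

>>> servo_tool([
  {"rot": [0, 0, 0], "travel": [3, 0.1, 0.15], "claw": 0.7},
  {"rot": [0, 0, 0], "travel": [6, 0.1, 0.15], "claw": 0.7},
  {"rot": [0, 0, 0], "travel": [8.5, 0.1, 0.15], "claw": 0.7},
  {"rot": [0, 0, 0], "travel": [10.4, 0.1, 0.15], "claw": 0.7},
  {"rot": [0, 0, 0], "travel": [10.4, 0.1, 0.15], "claw": 0.7},
  {"rot": [0, 0, 0], "travel": [10.4, 0.1, 0.15], "claw": 0.7},
])

```text
t: 2.15
tcp_pos: [511.3, -157.3, 112.5]
tool_rot: [2.099, 0.244, -2.099]
contact_force: [0.8, -0.1, 0.0]
grip_width: 0.703
```

>>> servo_tool([
  {"rot": [0, 0, 0], "travel": [0, 0, 0], "claw": 0},
  {"rot": [0, 0, 0], "travel": [0, 0, 0], "claw": 0},
  {"rot": [0, 0, 0], "travel": [0, 0, 0], "claw": 0},
  {"rot": [0, 0, 0], "travel": [0, 0, 0], "claw": 0},
  {"rot": [0, 0, 0], "travel": [0, 0, 0], "claw": 0},
  {"rot": [0, 0, 0], "travel": [0, 0, 0], "claw": 0},
  {"rot": [0, 0, 0], "travel": [0, 0, 0], "claw": 0},
  {"rot": [0, 0, 0], "travel": [0, 0, 0], "claw": 0},
], newtons=25)

```text
t: 2.95
tcp_pos: [511.6, -156.9, 113.3]
tool_rot: [2.1, 0.243, -2.098]
contact_force: [-1.4, 6.3, 12.5]
grip_width: 0.205
```

>>> servo_tool([
  {"rot": [-0.12, 0, 0], "travel": [-0.1, 0, 0], "claw": 0},
  {"rot": [-0.24, 0, 0], "travel": [-0.1, 0, 0], "claw": 0},
  {"rot": [-0.36, 0, 0], "travel": [-0.1, 0, 0], "claw": 0},
  {"rot": [-0.48, 0, 0], "travel": [-0.1, 0, 0], "claw": 0},
  {"rot": [-0.6, 0, 0], "travel": [-0.1, 0, 0], "claw": 0},
  {"rot": [-0.72, 0, 0], "travel": [-0.1, 0, 0], "claw": 0},
  {"rot": [-0.84, 0, 0], "travel": [-0.1, 0, 0], "claw": 0},
  {"rot": [-0.96, 0, 0], "travel": [-0.1, 0, 0], "claw": 0},
  {"rot": [-1.08, 0, 0], "travel": [-0.1, 0, 0], "claw": 0},
  {"rot": [-1.2, 0, 0], "travel": [-0.1, 0, 0], "claw": 0},
  {"rot": [-1.3, 0, 0], "travel": [-0.1, 0, 0], "claw": 0},
  {"rot": [-1.38, 0, 0], "travel": [-0.1, 0, 0], "claw": 0},
  {"rot": [-1.43, 0, 0], "travel": [-0.1, 0, 0], "claw": 0},
  {"rot": [-1.47, 0, 0], "travel": [-0.1, 0, 0], "claw": 0},
  {"rot": [-1.5, 0, 0], "travel": [-0.1, 0, 0], "claw": 0},
  {"rot": [-1.5, 0, 0], "travel": [-0.1, 0, 0], "claw": 0},
  {"rot": [-1.5, 0, 0], "travel": [-0.1, 0, 0], "claw": 0},
  {"rot": [-1.5, 0, 0], "travel": [-0.1, 0, 0], "claw": 0},
])

```text
t: 4.75
tcp_pos: [511.2, -156.7, 113.5]
tool_rot: [1.092, 1.281, -1.091]
contact_force: [2.7, 6.6, -5.1]
grip_width: 0.209
```

```bash
python3 - <<'E'
from rig import *
import cv2
o=observe();R=cv2.Rodrigues(o["tool_rot"])[0];print(R.round(3),o["torque"],o["contact_force"],o["grip_width"])
cv2.imwrite("pics/s2.png",get_image("side"))
E
```

```text
[[ 0.     0.987  0.159]
 [ 0.001  0.159 -0.987]
 [-1.     0.    -0.001]] [ 1.20329357 -0.4261658  -0.51199257] [ 2.73790318  6.61352706 -5.11084763] 0.2092807874674613
```

View pics/s2.png

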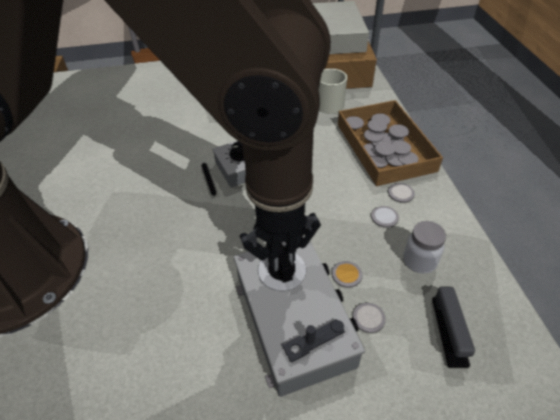

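>>> servo_tool([
  {"rot": [-0.04, 0, 0], "travel": [0, 0, 0], "claw": 0},
  {"rot": [-0.04, 0, 0], "travel": [0, 0, 0], "claw": 0},
  {"rot": [-0.04, 0, 0], "travel": [0, 0, 0], "claw": 0},
  {"rot": [-0.02, 0, 0], "travel": [0, 0, 0], "claw": 0.7},
  {"rot": [0, 0, 0], "travel": [0, 0, 0], "claw": 0.7},
  {"rot": [0, 0, 0], "travel": [0, 0, 0], "claw": 0.7},
  {"rot": [0, 0, 0], "travel": [0, 0, 0], "claw": 0.7},
  {"rot": [0, 0, 0], "travel": [-3, 0, 0], "claw": 0.7},
  {"rot": [0, 0, 0], "travel": [-6, 0, 0], "claw": 0.7},
  {"rot": [0, 0, 0], "travel": [-9, 0, 0], "claw": 0.7},
  {"rot": [0, 0, 0], "travel": [-10, 0, 0], "claw": 0.7},
  {"rot": [0, 0, 0], "travel": [-10, 0, 0], "claw": 0.7},
  {"rot": [0, 0, 0], "travel": [-10, 0, 0], "claw": 0.7},
])

```text
t: 6.1
tcp_pos: [510.9, -157.2, 212.6]
tool_rot: [1.09, 1.281, -1.091]
contact_force: [-0.6, 0.8, -0.3]
grip_width: 0.702
```

```bash
python3 - <<'E'
from rig import *
import cv2
o=observe();c=get_calibration("wrist");print(o["tcp_pos"],o["tool_rot"],o["contact_force"])
cv2.imwrite("pics/w3.png",get_image("wrist"));cv2.imwrite("pics/s3.png",get_image("side"))
E
```

```text
[ 510.88827967 -157.18653853  212.57681956] [ 1.09037143  1.28126292 -1.09078174] [-0.64344379  0.78348912 -0.30617743]
```

View pics/w3.png

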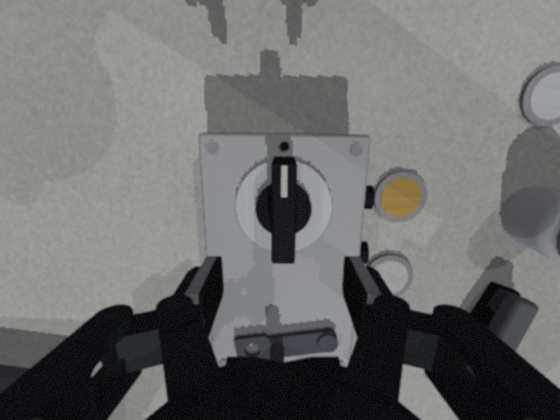

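View pics/s3.png

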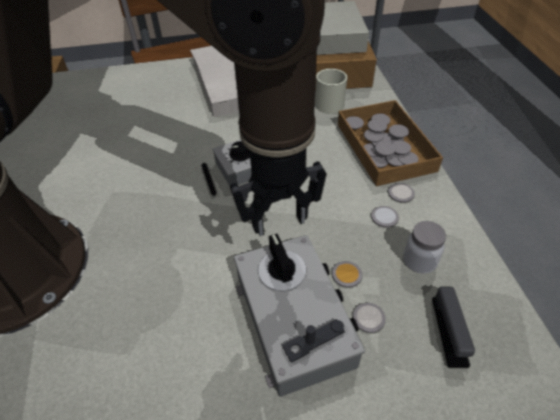

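>>> servo_tool([
  {"rot": [0, 0, 0], "travel": [0, -0.2, 3.5], "claw": 0.45},
  {"rot": [0, 0, 0], "travel": [0, -0.3, 7], "claw": 0.45},
  {"rot": [0, 0, 0], "travel": [0, -0.4, 10.5], "claw": 0.45},
  {"rot": [0, 0, 0], "travel": [0, -0.5, 13.9], "claw": 0.45},
  {"rot": [0, 0, 0], "travel": [0, -0.5, 13.9], "claw": 0.45},
  {"rot": [0, 0, 0], "travel": [3, -0.5, 13.9], "claw": 0.45},
  {"rot": [0, 0, 0], "travel": [5.5, -0.5, 13.9], "claw": 0.45},
  {"rot": [0, 0, 0], "travel": [5.5, -0.5, 13.9], "claw": 0.45},
  {"rot": [0, 0, 0], "travel": [5.5, -0.5, 13.9], "claw": 0.45},
])

```text
t: 7.1
tcp_pos: [528.1, -294.8, 157.8]
tool_rot: [1.09, 1.283, -1.091]
contact_force: [-0.4, -0.6, 0.9]
grip_width: 0.45
```

```bash
python3 - <<'E'
from rig import *
import cv2
cv2.imwrite("pics/s4.png",cv2.resize(get_image("side")[200:400,180:420],None,fx=3,fy=3))
cv2.imwrite("pics/c4.png",cv2.resize(get_image("scene")[150:350,70:310],None,fx=3,fy=3))
E
```

```text
(no output)
```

View pics/s4.png

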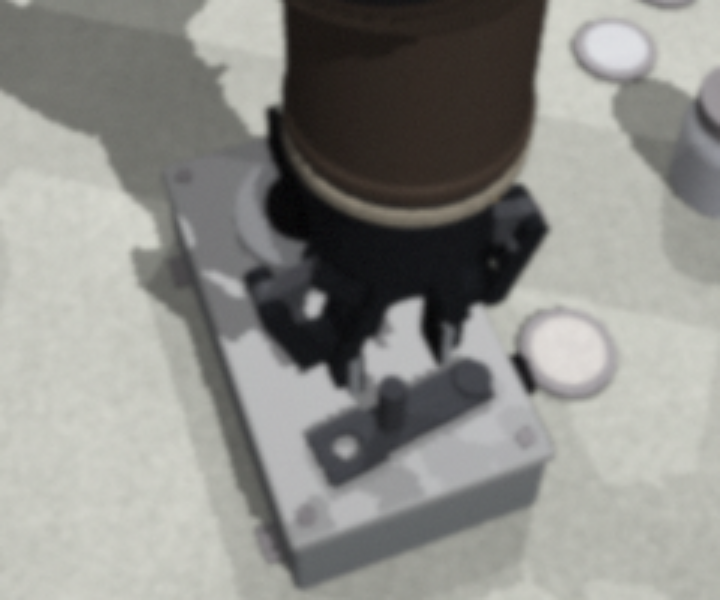

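View pics/c4.png

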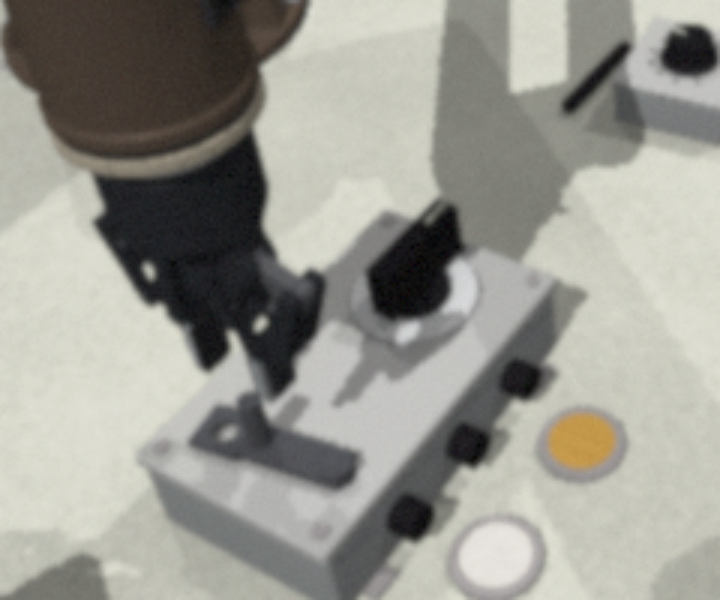

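>>> servo_tool([
  {"rot": [0, 0, 0], "travel": [2, 0, 0], "claw": 0.45},
  {"rot": [0, 0, 0], "travel": [3.5, 0, 0], "claw": 0.45},
  {"rot": [0, 0, 0], "travel": [4.6, 0, 0], "claw": 0.45},
  {"rot": [0, 0, 0], "travel": [4.6, 0, 0], "claw": 0.45},
  {"rot": [0, 0, 0], "travel": [4.6, 0, 0], "claw": 0},
  {"rot": [0, 0, 0], "travel": [4.6, 0, 0], "claw": 0},
  {"rot": [0, 0, 0], "travel": [4.6, 0, 0], "claw": 0},
  {"rot": [0, 0, 0], "travel": [4.6, 0, 0], "claw": 0},
  {"rot": [0, 0, 0], "travel": [4.6, 0, 0], "claw": 0},
  {"rot": [0, 0, 0], "travel": [4.6, 0, 0], "claw": 0},
  {"rot": [0, 0, 0], "travel": [4.6, 0, 0], "claw": 0},
], newtons=20)

```text
t: 8.3
tcp_pos: [527.5, -295.4, 112.9]
tool_rot: [1.09, 1.282, -1.091]
contact_force: [-8.9, -2.3, 3.5]
grip_width: 0.155
```

```bash
python3 - <<'E'
from h import *
from rig import observe
o=observe();R=cv2.Rodrigues(o["tool_rot"])[0];p=o["tcp_pos"];print(p,o["contact_force"],o["grip_width"])
piv=np.array([575.6,-283]);yaw=.152
d=p[:2]-piv; r=np.hypot(*d); a0=np.arctan2(d[1],d[0])-np.pi-yaw; a0=(a0+np.pi)%(2*np.pi)-np.pi; print("r",r,"hasp",a0)
c=p[:2]-d/r*0
for a in np.linspace(a0,1.6,15):
    w=piv+50*np.array([np.cos(a+np.pi+yaw),np.sin(a+np.pi+yaw)]); dd=R.T@np.r_[w-p[:2],0]/10
    print(round(a,2),dd.round(2))
E
```

```text
[ 527.50774874 -295.42215434  112.85219298] [-8.87017475 -2.28360338  3.48534057] 0.15488351318453544
r 49.67066085804089 hasp 0.10077359804354735
0.1 [ 0.   -0.03  0.  ]
0.21 [-0.    0.05  0.53]
0.31 [-0.    0.18  1.05]
0.42 [-0.    0.37  1.55]
0.53 [-0.    0.61  2.03]
0.64 [-0.    0.9   2.48]
0.74 [-0.    1.24  2.89]
0.85 [-0.    1.62  3.27]
0.96 [-0.    2.03  3.61]
1.06 [-0.    2.49  3.89]
1.17 [-0.01  2.97  4.13]
1.28 [-0.01  3.47  4.32]
1.39 [-0.01  3.99  4.45]
1.49 [-0.01  4.52  4.52]
1.6 [-0.01  5.05  4.54]
```

>>> servo_tool([
  {"rot": [0, 0, 0], "travel": [0, 0.05, 0.5], "claw": 0},
  {"rot": [0, 0, 0], "travel": [0, 0.2, 1.05], "claw": 0},
  {"rot": [0, 0, 0], "travel": [0, 0.4, 1.55], "claw": 0},
  {"rot": [0, 0, 0], "travel": [0, 0.6, 2.05], "claw": 0},
  {"rot": [0, 0, 0], "travel": [0, 0.9, 2.5], "claw": 0},
  {"rot": [0, 0, 0], "travel": [0, 1.25, 2.9], "claw": 0},
  {"rot": [0, 0, 0], "travel": [0, 1.6, 3.25], "claw": 0},
  {"rot": [0, 0, 0], "travel": [0, 2.05, 3.6], "claw": 0},
  {"rot": [0, 0, 0], "travel": [0, 2.5, 3.9], "claw": 0},
  {"rot": [0, 0, 0], "travel": [0, 2.95, 4.15], "claw": 0},
  {"rot": [0, 0, 0], "travel": [0, 3.45, 4.3], "claw": 0},
  {"rot": [0, 0, 0], "travel": [0, 4.0, 4.45], "claw": 0},
  {"rot": [0, 0, 0], "travel": [0, 4.5, 4.5], "claw": 0},
  {"rot": [0, 0, 0], "travel": [0, 4.9, 4.55], "claw": 0},
  {"rot": [0, 0, 0], "travel": [0, 5.05, 4.55], "claw": 0},
  {"rot": [0, 0, 0], "travel": [0, 5.05, 4.55], "claw": 0},
  {"rot": [0, 0, 0], "travel": [0, 5.05, 4.55], "claw": 0},
])

```text
t: 10.0
tcp_pos: [583.6, -333.2, 112.8]
tool_rot: [1.089, 1.283, -1.093]
contact_force: [-16.0, -10.1, 5.4]
grip_width: 0.153
```

```bash
python3 - <<'E'
from rig import *
import cv2,numpy as np
o=observe();d=o["tcp_pos"][:2]-[575.6,-283];print(o["contact_force"],o["grip_width"],np.arctan2(d[1],d[0])+np.pi-.152)
cv2.imwrite("pics/s5.png",cv2.resize(get_image("side")[200:400,180:420],None,fx=3,fy=3))
E
```

```text
[-16.02396745 -10.05016666   5.3693977 ] 0.1531430896451529 1.5770000148345842
```

View pics/s5.png

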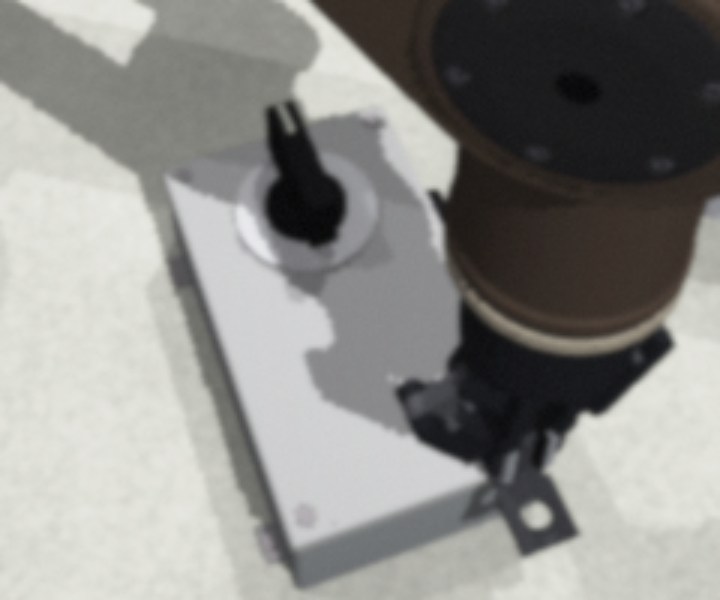

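Hasp is at its stop (about 1.57). Now I open the gripper, rise straight up and check.

>>> servo_tool([
  {"rot": [0, 0, 0], "travel": [0, 0, 0], "claw": 0.45},
  {"rot": [0, 0, 0], "travel": [0, 0, 0], "claw": 0.45},
  {"rot": [0, 0, 0], "travel": [0, 0, 0], "claw": 0.45},
  {"rot": [0, 0, 0], "travel": [0, 0, 0], "claw": 0.45},
  {"rot": [0, 0, 0], "travel": [-3, 0, 0], "claw": 0.45},
  {"rot": [0, 0, 0], "travel": [-6, 0, 0], "claw": 0.45},
  {"rot": [0, 0, 0], "travel": [-9, 0, 0], "claw": 0.45},
  {"rot": [0, 0, 0], "travel": [-13, 0, 0], "claw": 0.45},
  {"rot": [0, 0, 0], "travel": [-13, 0, 0], "claw": 0.45},
  {"rot": [0, 0, 0], "travel": [-13, 0, 0], "claw": 0.45},
  {"rot": [0, 0, 0], "travel": [-13, 0, 0], "claw": 0.45},
])

```text
t: 11.15
tcp_pos: [585.2, -331.8, 241.5]
tool_rot: [1.091, 1.282, -1.091]
contact_force: [0.2, 0.5, 0.4]
grip_width: 0.453
```

```bash
python3 - <<'E'
from rig import *
import cv2,numpy as np
cv2.imwrite("pics/s6.png",cv2.resize(get_image("side")[200:400,180:420],None,fx=3,fy=3))
cv2.imwrite("pics/c6.png",cv2.resize(get_image("scene")[150:370,70:310],None,fx=2.7,fy=2.7))
o=observe();print(o["contact_force"],o["t"],abs(o["joint_velocities"]).max())
E
```

```text
[-0.76346912 -0.38546173 -0.78701658] 11.25 0.0034209888748339455
```

View pics/s6.png

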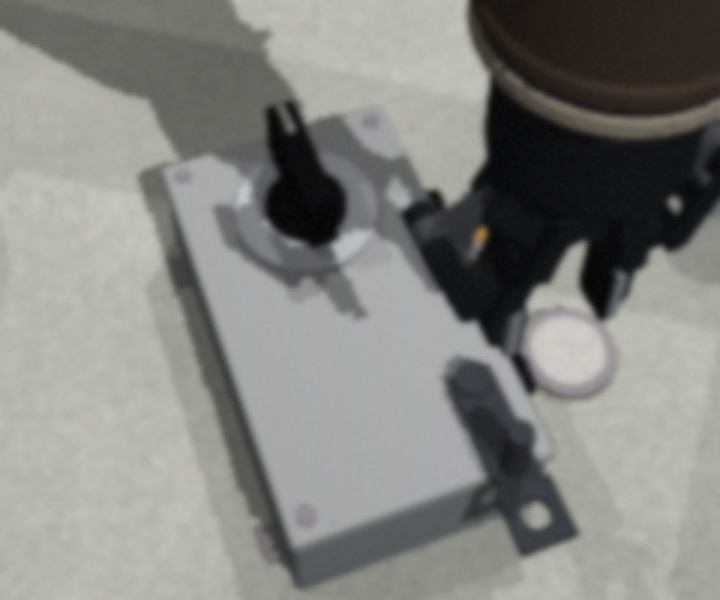

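View pics/c6.png

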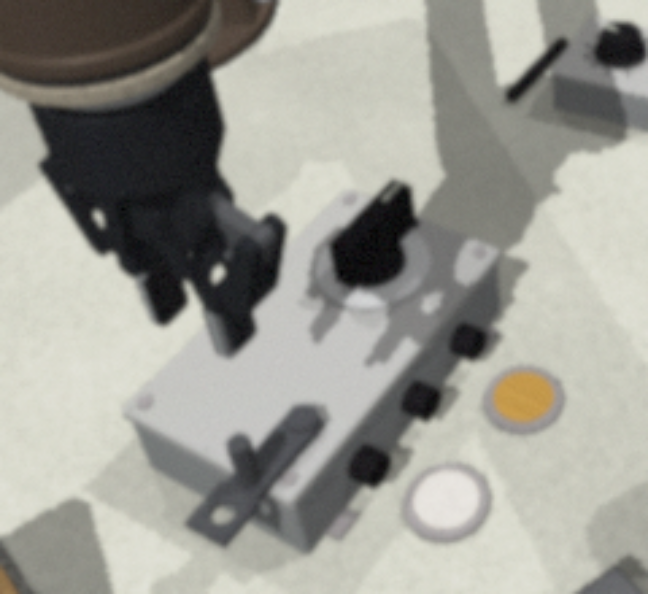

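The handle points along the box's +y, and the hasp sticks out past the end, parallel to the long side. The gripper is clear of both.

```bash
python3 -c "
from rig import *
print(sign_off())"
```

```text
the job is handed in; nothing more can be done
None
```

I turned the isolator handle anticlockwise to its off stop, then swung the lockout hasp out to its stop by the post. I let go of both, raised the gripper clear and handed in at about 11 s. No verdict was reported.

- **Handle:** when I finished turning, the tool's yaw matched the box's yaw for off to within about 0.01 rad. The pictures after release show the white line pointing at the off dot.
- **Hasp:** the last measured post position gave about 1.58 rad. The pictures after release show it fully out past the end of the box.
- **Robot:** it was at rest, and the force reading was under 1.2 N, which is sensor noise. The arm stayed well away from the timer throughout.

No check failed. The only disagreement was in the first measurements: the side and scene views differed by up to about 5 mm on the box position. I settled that with a close wrist-camera picture before gripping anything.

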